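Free the gummed drain-pump filter

ROBOT

A 6-joint arm with a two-finger parallel gripper is mounted at the origin on a cart in front of the work surface, level with it; the furniture and walls round the work are solid. World frame = base frame: x ahead of the robot, y to its left, z up, the work surface at z = 0. Lengths are in mm, angles in rad, forces in N, time in s.
With the tool pointing down it reaches from about 275 to 825 mm from the base axis. Payload 4.9 kg.
Tool frame: the origin (TCP) lies at the very end of the fingers, on their centre line; the grasp point (between the pads) lies 19 mm behind it; z points along the fingers, y is the direction in which the jaws open and shut (so a half turn about z gives the same grasp; the last joint's range is limited). The gripper opens to 85 mm and grips with 20 to 120 N. Pads are 22 mm wide; open, the fingers measure 114 mm over their backs; the gripper's body (76 mm by 85 mm) begins 54 mm behind the grasp point. The pads swing forward as they close: fully open they stand 13 mm farther back than shut.
Start: joints at [-1.375, 0.326, -0.193, 1.052, 0, 1.437], TCP at [178.132, -520.373, 231.281] pointing down, gripper open.
Joint ranges: [-2.65, 2.65], [-0.97, 1.79], [-1.3, 1.35], [-1.93, 2.1], [-1.47, 1.37], [-3.14, 3.14]. Speed limits (rad/s): [2.57, 2.57, 3.14, 3.14, 3.14, 3.14].

INTERFACE

Orientations are given as [roll, pitch, yaw] about the fixed x, y, z axes, in that order (R = Rz(yaw) Ry(pitch) Rx(roll)).
In Python, from bench import bot, solve_ik, imaging gives the robot as it stands. Calls block until the motion is done:
- bot.move_ptp(position, orientation): joint-space move of the TCP to a pose.
- bot.movel(position, rot=None, max_speed=150, threshold=None): straight line of the TCP; rot=None keeps the orientation; max_speed is the mean speed in mm/s. With threshold (N) it stops when the force on the tool has changed by that much, and returns True; else False.
- bot.move_j(angles): joint-space move.
- bot.grip(opening, effort=None): opening from 0.0 (shut) to 1.0 (fully open); effort is the grip in N (None keeps the last); returns when the fingers have stopped.
- bot.dwell(seconds).
- solve_ik(position, orientation): joint angles nearest the present ones, or None.
- bot.get_state(): the state.
- imaging.capture(name): name is "side" or "top" or "wrist"; returns the picture (480x640x3 uint8, blue, green, red); there is no depth.
- imaging.camera_model(name): a dict with "K" (3x3 intrinsics, pixels), "position" and "rotation" of the camera in the world. Camera axes: x right, y up, looking along -z (the intrinsics and any distortion apply to the point x, -y, -z); pixel columns grow to the right and rows downward; lengths in mm; the calibration is good to about 2 mm. A picture is of the moment at which its call begins: read the wrist's pose just before it. camera_model takes no time and is no camera call; for the wrist camera it gives the pose at the moment of the call.
A pose or a line that the arm cannot do raises bot.IKError and nothing moves.
- bot.sign_off(): hands the job in, once; it reports no verdict.
The state is a dict: "t": time; "qpos": joint angles; "joint_velocities": joint speeds; "effort": joint torques, N m; "tcp_pos": TCP position; "orientation": TCP orientation; "contact_force": force on the tool from outside, world axes, zero at the start; "wrist_torque": the same for the moment, N m; "opening": opening from 0.0 (shut) to 1.0 (fully open).
Only numpy, scipy, OpenCV 4.12 (cv2) and the standard library are available. Lean on these libraries where they do the work, as an engineer would, in place of code of your own. Each camera call takes 0.05 s, during which the arm holds its last target. There are 200 camera calls.

TASK

Take the green lint filter out of the washer drain pump and stand it gently upright, basket down, in the grey drip tray. It is gummed tight: grip its bar, break it loose with a short firm anticlockwise twist, then turn it on lightly until you feel its end stop (where differs from pump to pump) and lift it straight out, without forcing the stop or pulling while it still catches, since the bayonet is brittle. Leave the other things on the table where they are.

Things in the scene. Friction and masses are not known exactly. Their poses are not given: they have to be found in the camera images.
- filter: Green plastic lint filter, loose, 0.1 to 0.16 kg. Origin on its axis at the underside of the cap flange (disc 72 mm across, 6 mm thick); z up, x along the grip bar: 46 mm long, 13 mm thick (y), flat sides, top at z = 36 mm. Below the flange: neck 48 mm across to z = -13 mm, two round lugs 10 mm across at x = +-25 mm (z -14.5 to -20.5 mm), basket 41 mm across, flat end at z = -45 mm.
- filter_grip (a point): Centre of the filter's grip bar, on the filter's axis, 26 mm above the underside of the flange and 10 mm below the bar's top; axes as the filter's. Grip the bar across its 13 mm thickness, firmly: it needs up to 1 N m to break loose.
- pump: White washer drain pump on a plywood board, fixed. Origin on the vertical filter axis at table height; z up, x toward its motor. Board x -75 to 125, y -75 to 75 mm; chamber 78 mm across, rim 105 mm high; motor behind (x 35 to 125 mm) up to 96 mm, hose spigots at y to +-70 mm up to 80 mm high. At the start the filter's x axis lies along the pump's x within 0.03 rad and the flange rests on the rim.
- pump_mouth (a point): Centre of the mouth, on the axis, 105 mm above the table, where the flange rests; axes as the pump's. A bayonet ring is hidden below. Anticlockwise from above (+ about z) loosens: 0.03 rad of play, then spring catches gummed with soap hold with up to 0.6 to 1 N m, hardest near 0.1 rad, pushing it on beyond 0.24 rad and gone by 0.45 rad; then almost free to a rigid end stop.
- bayonet_centre (a point): Centre of the bayonet, on the axis, 17.5 mm below the rim, at the height of the lugs. The end stop comes 0.83 to 1.37 rad after the start, hidden, different each time. At the stop, and up to 0.12 rad before it, the lugs pass up through gaps in the ring; elsewhere they catch under it after 2 mm of lift. The basket has 1.5 mm side play in its seat. Each ledge or stop of the plastic ring cracks above 20 N (about 1 N m on both stops).
- tray: Shallow grey plastic drip tray, fixed: 150 mm (x) by 180 mm (y) outside, walls 3 mm thick and 28 mm high, floor 3 mm thick, rim lips 8 mm wide outside that. Origin at the centre of its underside, z up. When the filter stands in it, the filter's origin is 48 mm above the tray's origin.
- tray_floor (a point): Centre of the tray's floor, its upper side, 3 mm above the table.
- mug: White spotted mug, 82x114x91 mm, a loose bystander; origin at its underside.
- torch: Black pocket torch standing on its lens, 44 mm across, 123 mm high, a loose bystander; origin at its underside.
- drain_coupling: White pipe coupling, standing, 42 mm across, 50 mm high, a loose bystander; origin at its underside.
- motor_pulley: Grey metal V-belt pulley lying flat, 63 mm across, 22 mm high, a loose bystander; origin at its underside.
There are look-alikes about, which are no part of the job. There is more than one size of the filter; the one meant has the size given above.

How it is judged:
By the outcome, as a careful person would: the job done as asked, in the order asked, and still so for the second after the job is handed in, with the robot touching nothing.
It also fails if it takes over 64 s, if anything falls off the work surface, if the arm or the gripper's body presses on something with over 40 N, if the wrist force passes 120 N, or if a joint passes its speed limit or range.

## Working session

There is one attempt and no reset: what is moved stays moved. The work goes in short steps, each a Python script; the robot and the scene stay as the last script left them, time stands still between calls to the robot, and variables do not carry over. Pictures are saved under pics/ and viewed, about 8 in all and at most 12, crops included, and the job is handed in when it is done.

```bash
mkdir -p pics; ls; python3 - <<'E'
from bench import bot, imaging
import cv2
for n in("top","side"):
    im=imaging.capture(n);cv2.imwrite(f"pics/{n}0.png",im)
    m=imaging.camera_model(n);print(n,{k:(v.tolist() if hasattr(v,'tolist') else v) for k,v in m.items()})
print(bot.get_state())
E
```

```text
pics
top {'K': [[465.11278096083566, 0.0, 318.8558340729613], [0.0, 465.11278096083566, 248.66589167390424], [0.0, 0.0, 1.0]], 'position': [524.26687574098, 259.566999614605, 1051.5096542213241], 'rotation': [0.07920613695935375, 0.0022857968252862904, -1.5913827835827643]}
side {'K': [[583.1455106792947, 0.0, 315.87254569982855], [0.0, 583.1455106792947, 234.81546974340114], [0.0, 0.0, 1.0]], 'position': [586.541022154823, -596.4901429391593, 703.8212525351026], 'rotation': [0.9481353082431564, -0.009105080530683374, -0.010988770171248996]}
{'t': 0.1, 'qpos': array([-1.37520248e+00,  3.26869204e-01, -1.93531445e-01,  1.05203423e+00,
        1.05750211e-06,  1.43662210e+00]), 'joint_velocities': array([-6.26920780e-04, -1.97648673e-03,  2.89728875e-03, -7.40626723e-04,
       -8.08587660e-05,  8.24529646e-04]), 'effort': array([ 4.45117994e-04, -4.44239974e+01,  2.63037783e+01,  7.90392514e-03,
       -1.53904266e-04, -3.52788774e-06]), 'tcp_pos': array([ 178.01743425, -519.80048169,  230.56241735]), 'orientation': array([-3.13996897e+00, -2.20239676e-04,  3.29767894e-01]), 'contact_force': array([-0.91566242, -0.80850456, -0.4366463 ]), 'wrist_torque': array([ 0.0118849 , -0.0075266 , -0.00624463]), 'opening': 1.0009839523441622}
```

View pics/top0.png

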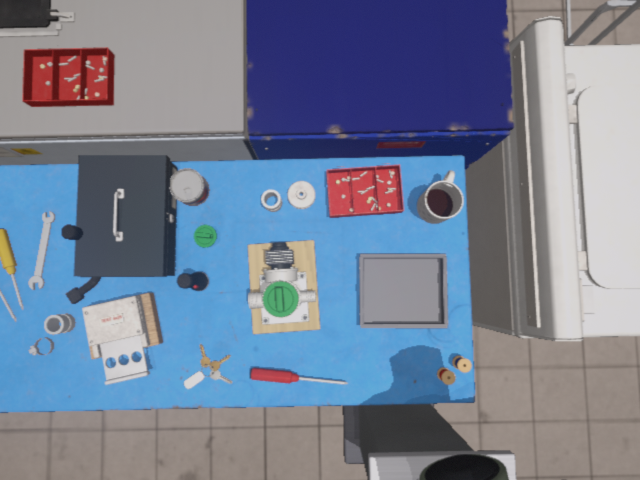

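View pics/side0.png

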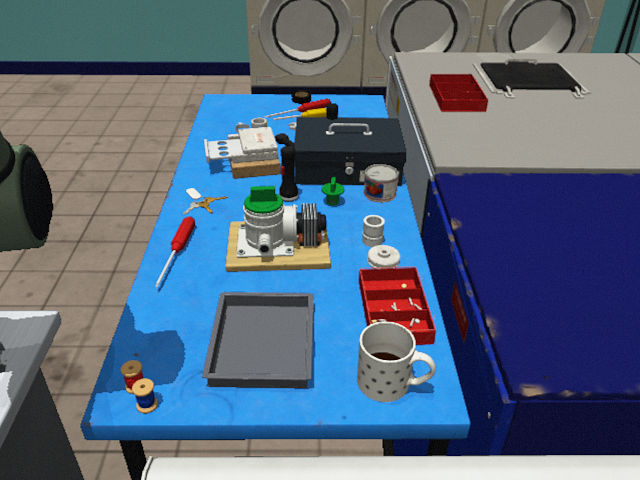

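The pump with its green filter is at about (282,299) in the top view. The smaller look-alike is at (205,236) and the tray at (403,291). The tray is clear, and the bar lies roughly along world x.

```bash
cat > h.py <<'E'
import numpy as np, cv2
from scipy.spatial.transform import Rotation as R
from bench import bot, solve_ik, imaging
def ray(m,px):
    px=np.atleast_2d(px).astype(float);K=np.array(m["K"])
    u=cv2.undistortPoints(px[:,None],K,np.array(m.get("dist",np.zeros(5)),float))[:,0]
    d=np.c_[u[:,0],-u[:,1],-np.ones(len(u))]
    return np.array(m["position"]),R.from_euler("xyz",m["rotation"]).apply(d)
def plane(m,px,z):
    o,d=ray(m,px);return o+d*((z-o[2])/d[:,2])[:,None]
def cnts(mask,amin):
    c,_=cv2.findContours(mask.astype(np.uint8)*255,cv2.RETR_EXTERNAL,cv2.CHAIN_APPROX_NONE)
    return [k for k in c if cv2.contourArea(k)>amin]
def rect(P):
    r=cv2.minAreaRect(P[:,:2].astype(np.float32));return np.round(r[0],1),np.round(r[1],1),round(r[2],2)
E
python3 - <<'E'
from h import *
im=cv2.imread("pics/top0.png");m=imaging.camera_model("top")
hsv=cv2.cvtColor(im,cv2.COLOR_BGR2HSV);H,S,V=[hsv[...,i].astype(int) for i in range(3)]
for c in cnts((abs(H-65)<15)&(S>100)&(V>50),100):
    x=c[:,0];P=plane(m,x,111);(cc,r)=cv2.minEnclosingCircle(P[:,:2].astype(np.float32));print("green",x.mean(0),cc,r)
roi=np.zeros(H.shape,bool);roi[225:345,235:335]=1
b=roi&(abs(H-18)<8)&(S>50)&(V>120)
pts=np.argwhere(b)[:,::-1];print("board px",pts.min(0),pts.max(0));print("board",rect(plane(m,pts,15)))
roi[:]=0;roi[240:340,350:455]=1
g=cnts(roi&(S<60),1000)
for c in g: print("tray",rect(plane(m,c[:,0],28)))
p0=bot.get_state()["tcp_pos"];w=imaging.camera_model("wrist");print(np.round(R.from_euler("xyz",bot.get_state()["orientation"]).inv().apply(w["position"]-p0),1),w["rotation"],w["K"][0][0])
# side: green flange
im=cv2.imread("pics/side0.png");m=imaging.camera_model("side");hsv=cv2.cvtColor(im,cv2.COLOR_BGR2HSV);H,S,V=[hsv[...,i].astype(int) for i in range(3)]
for c in cnts((abs(H-65)<15)&(S>100)&(V>50),50):
    x=c[:,0];lo=x[x[:,0]<=x[:,0].min()+1].mean(0),x[x[:,0]>=x[:,0].max()-1].mean(0);print("side",x.min(0),x.max(0),plane(m,lo,108).round(1).tolist())
E
```

```text
green [280.40625    298.57291667] (499.71966552734375, 340.0655822753906) 34.736637115478516
green [204.77966102 235.76271186] (630.150634765625, 491.6224060058594) 22.082517623901367
board px [249 241] [319 333]
board (array([524.4, 340.9]), array([196.3, 145.8]), 2.86)
tray (array([510.3,  78. ]), array([191.7, 159.3]), 88.81)
[  67.2    0.  -142.8] [-0.26835712  0.00218883 -1.24083515] 420.95363649018583
side [245 186] [282 212] [[468.6, 336.3, 108.0], [536.7, 343.6, 108.0]]
side [322 177] [343 204] [[615.9, 389.8, 108.0], [655.6, 388.1, 108.0]]
```

```bash
python3 - <<'E'
from h import *
for y in (0.05,0.05+np.pi,1.42,1.42+np.pi):
    q=solve_ik([500,340,250],[np.pi,0,y]);print(y,None if q is None else np.round(q,3))
bot.move_ptp([480,340,270],[np.pi,0,0.05])
m=imaging.camera_model("wrist");im=imaging.capture("wrist");cv2.imwrite("pics/w0.png",im)
import pickle;pickle.dump(m,open("w0.pkl","wb"))
s=bot.get_state();print(s["t"],s["tcp_pos"],s["orientation"],s["qpos"])
E
```

```text
0.05 [ 0.475  0.418 -0.008  1.145  0.    -2.716]
3.191592653589793 [ 0.475  0.418 -0.008  1.145  0.     0.425]
1.42 [ 0.475  0.418 -0.008  1.145  0.     2.197]
4.561592653589793 [ 0.475  0.418 -0.008  1.145  0.    -0.945]
3.5917 [480.28524292 339.55440216 269.95611533] [3.14146256e+00 1.86297371e-05 4.90491210e-02] [ 4.89997671e-01  3.77202106e-01 -1.85873694e-02  1.17507922e+00
 -1.09695415e-04 -2.70064410e+00]
```

View pics/w0.png

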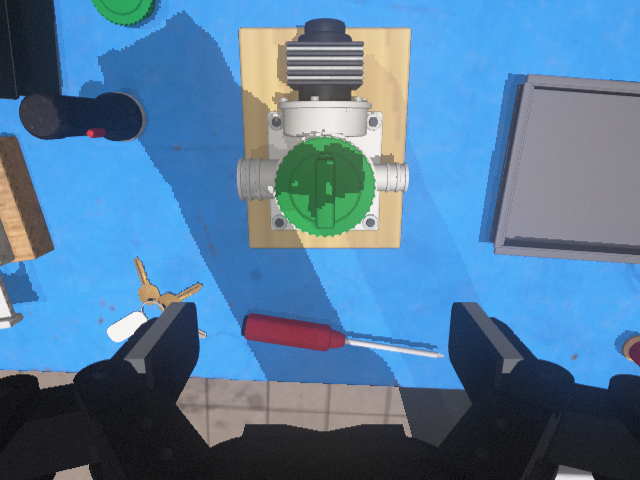

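```bash
python3 - <<'E'
from h import *
import pickle
im=cv2.imread("pics/w0.png");m=pickle.load(open("w0.pkl","rb"))
hsv=cv2.cvtColor(im,cv2.COLOR_BGR2HSV);H,S,V=[hsv[...,i].astype(int) for i in range(3)]
roi=np.zeros(H.shape,bool);roi[120:250,260:390]=1
c=max(cnts(roi&(abs(H-65)<15)&(S>100)&(V>40),500),key=cv2.contourArea)[:,0]
for z in(105,111):
    P=plane(m,c,z);e=cv2.fitEllipse(P[:,:2].astype(np.float32));print("flange",z,e)
roi[:]=0;roi[15:255,230:415]=1
pts=np.argwhere(roi&(abs(H-18)<8)&(S>50)&(V>80))[:,::-1]
for z in (12,15,18): print("board",z,rect(plane(m,pts,z)))
g=cv2.cvtColor(im,cv2.COLOR_BGR2GRAY)
L=cv2.createLineSegmentDetector().detect(g[130:240,270:380])[0][:,0]+[270,130,270,130]
for l in L:
    if np.hypot(l[2]-l[0],l[3]-l[1])>22 and abs(l[2]-l[0])<8:
        P=plane(m,l.reshape(2,2),141);d=P[1]-P[0];print(l.round(1),P[:,:2].round(1).tolist(),"yaw",np.arctan(d[1]/d[0]).round(3))
cv2.imwrite("pics/w0c.png",cv2.resize(im[125:245,265:385],None,fx=5,fy=5,interpolation=cv2.INTER_CUBIC))
E
```

```text
flange 105 ((499.9533996582031, 339.9228515625), (72.16329956054688, 72.29119873046875), 2.856412410736084)
flange 111 ((500.8783264160156, 339.9784240722656), (70.75647735595703, 70.88187408447266), 2.8556196689605713)
board 12 (array([525.8, 341.2]), array([198.7, 149.8]), 2.83)
board 15 (array([525.9, 341.2]), array([197.3, 148.6]), 2.83)
board 18 (array([526.1, 341.3]), array([195.8, 147.5]), 2.83)
[377.3 228.1 377.8 193.1] [[480.3, 303.8], [503.7, 305.5]] yaw 0.071
```

View pics/w0c.png

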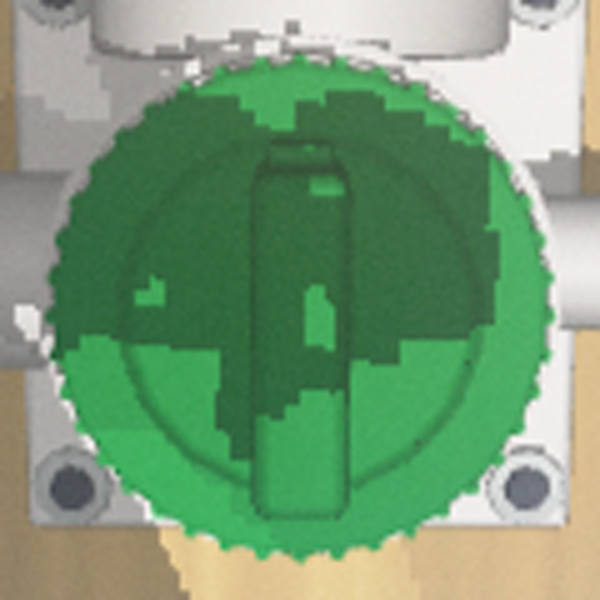

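The bar edges sit at columns of about 315 and 335 and are vertical in the wrist view, so bar yaw is about 0.05 rad. The axis is at about (500.4, 339.9), and the top, side and wrist views agree. Gripping now.

```bash
cat >> h.py <<'E'
def st(tag=""):
    s=bot.get_state();print(tag,"t%.2f"%s["t"],s["tcp_pos"].round(2),"yaw %.3f"%s["orientation"][2],"F",s["contact_force"].round(1),"M",s["wrist_torque"].round(3),"op %.3f"%s["opening"],"q6 %.4f"%s["qpos"][5]);return s
E
python3 - <<'E'
from h import *
Y=0.05+np.pi
bot.grip(0.5,110)
bot.move_ptp([500.4,339.9,175],[np.pi,0,Y]);st()
print(bot.movel([500.4,339.9,115],max_speed=80,threshold=6));st("down")
bot.grip(0,110);st("grip");bot.dwell(0.3);st()
cv2.imwrite("pics/w1.png",imaging.capture("wrist"))
E
```

```text
t6.72 [500.45 339.97 175.09] yaw -3.091 F [ 0.4 -0.4  0.5] M [-0.005  0.032  0.036] op 0.498 q6 0.4245
False
down t7.62 [500.75 340.1  115.43] yaw -3.092 F [-0.1  1.  -0.3] M [-0.024 -0.017 -0.011] op 0.506 q6 0.4247
grip t8.00 [500.9  340.12 115.91] yaw -3.092 F [-0.5 -0.4  5.3] M [-0.173  0.182 -0.009] op 0.131 q6 0.4247
 t8.30 [500.9  340.14 115.92] yaw -3.092 F [-1.2 -0.6  6.8] M [-0.117  0.163  0.022] op 0.128 q6 0.4247
```

View pics/w1.png

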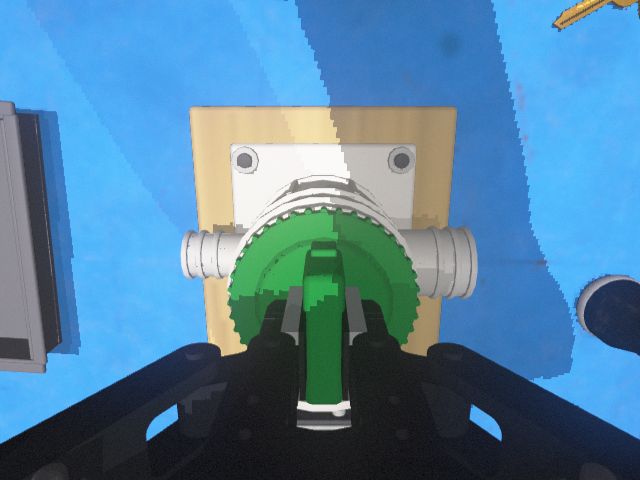

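Gripped squarely, pads on both flat sides, with the tip just above the flange. Breaking it loose now.

```bash
python3 - <<'E'
from h import *
s=bot.get_state();q0=s["qpos"].copy();np.save("q0.npy",q0)
for d in (.06,.12,.18,.24,.30,.36,.42,.50):
    q=q0.copy();q[5]-=d;bot.move_j(q);st(d)
cv2.imwrite("pics/w2.png",imaging.capture("wrist"))
E
```

```text
0.06 t8.60 [500.73 339.91 115.91] yaw -3.033 F [-0.5 -0.8  2.1] M [-0.286  0.124  0.005] op 0.129 q6 0.3660
0.12 t8.85 [500.91 339.73 115.92] yaw -2.974 F [-1.4 -2.9  3.1] M [-0.44   0.121 -0.169] op 0.128 q6 0.3067
0.18 t9.10 [501.38 339.18 116.01] yaw -2.913 F [ 1.5 -6.3  3.8] M [-1.219 -0.215  0.056] op 0.130 q6 0.2458
0.24 t9.35 [501.35 338.53 116.01] yaw -2.853 F [ 2.1 -8.1  3.4] M [-1.464 -0.249  0.013] op 0.127 q6 0.1856
0.3 t9.60 [500.73 338.56 115.95] yaw -2.791 F [-0.6 -8.4  4.1] M [-1.44   0.016  0.724] op 0.124 q6 0.1239
0.36 t9.85 [500.83 340.06 115.93] yaw -2.733 F [-0.3 -4.1  3.1] M [-0.711  0.019  0.538] op 0.128 q6 0.0658
0.42 t10.10 [500.94 340.69 115.95] yaw -2.674 F [-0.6  0.2  2.2] M [-0.203 -0.047  0.082] op 0.131 q6 0.0075
0.5 t10.35 [500.84 340.75 115.91] yaw -2.594 F [0.1 0.5 1.9] M [0.152 0.072 0.052] op 0.129 q6 -0.0721
```

View pics/w2.png

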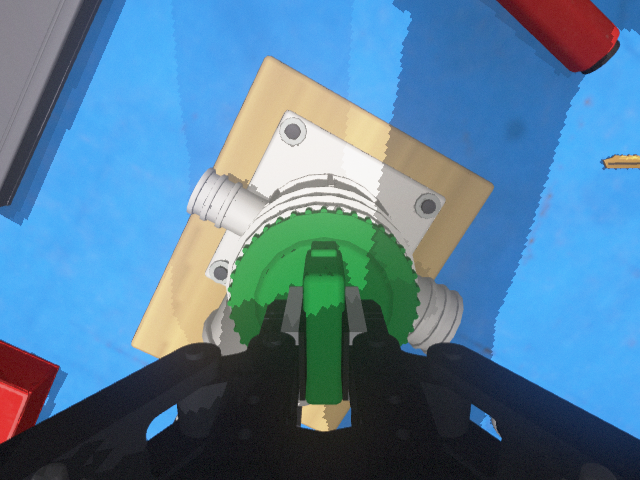

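```bash
python3 - <<'E'
from h import *
q0=np.load("q0.npy");d=.5;b=[]
while d<1.40:
    d+=.05 if d<.74 else .018
    q=q0.copy();q[5]-=d;bot.move_j(q);s=bot.get_state()
    f=np.r_[s["wrist_torque"][2],s["contact_force"]];ef=s["effort"][5]
    print(round(d,3),"%.2f"%s["t"],f.round(2),"eff %.3f"%ef,s["wrist_torque"][:2].round(2),s["tcp_pos"][:2].round(2))
    if b and d>.7:
        m=np.median(b[-8:],0)
        if abs(f[0]-m[0])>.15 or np.hypot(*(f[1:3]-m[1:3]))>4: print("STOP?");break
    b.append(f)
bot.dwell(.2);st()
E
```

```text
0.55 10.65 [ 0.05 -0.22  1.25  1.35] eff -0.019 [0.18 0.07] [500.83 340.43]
0.6 10.90 [ 0.05 -0.    0.8   1.32] eff -0.013 [0.17 0.07] [500.88 340.23]
0.65 11.15 [0.05 0.58 0.9  1.91] eff -0.011 [0.07 0.03] [500.87 340.09]
0.7 11.40 [0.06 0.13 0.51 2.47] eff -0.009 [0.12 0.06] [500.87 340.08]
0.75 11.65 [0.03 0.25 0.54 1.49] eff -0.008 [0.09 0.1 ] [500.88 340.06]
0.768 11.90 [ 0.07 -0.2  -0.11  2.28] eff 0.021 [0.07 0.09] [500.88 340.11]
0.786 12.15 [ 0.07  0.38 -0.42  1.75] eff 0.017 [0.07 0.01] [500.9  340.15]
0.804 12.40 [ 0.05  0.9  -0.66  0.73] eff 0.018 [0.15 0.05] [500.88 340.14]
0.822 12.65 [0.04 0.93 0.78 2.39] eff 0.020 [0.17 0.03] [500.87 340.12]
0.84 12.90 [ 0.05 -0.53  1.19  2.82] eff 0.022 [0.13 0.07] [500.86 340.12]
0.858 13.15 [ 0.01 -0.15  1.07  1.71] eff 0.024 [0.12 0.03] [500.84 340.11]
0.876 13.40 [ 0.03  0.03 -0.07  2.13] eff 0.025 [0.07 0.07] [500.84 340.11]
0.894 13.65 [0.01 0.04 0.31 2.64] eff 0.027 [0.04 0.05] [500.89 340.14]
0.912 13.90 [0.05 0.15 0.55 1.94] eff 0.028 [0.11 0.06] [500.86 340.13]
0.93 14.15 [0.02 1.12 0.15 1.65] eff 0.030 [0.09 0.06] [500.85 
[... 701 characters left out ...]
.73 -0.13  3.23] eff 0.058 [0.07 0.11] [500.88 340.11]
1.128 16.90 [ 0.08  0.82 -0.29  3.57] eff 0.059 [-0.04  0.05] [500.88 340.12]
1.146 17.15 [ 0.08  0.63 -0.23  3.86] eff 0.060 [0.01 0.04] [500.88 340.14]
1.164 17.40 [ 0.06  0.83 -0.49  4.15] eff 0.060 [0.05 0.11] [500.88 340.14]
1.182 17.65 [ 0.14  0.04 -0.4   4.38] eff 0.060 [0.04 0.1 ] [500.86 340.14]
1.2 17.90 [ 0.08  1.01 -0.47  3.91] eff 0.061 [0.06 0.03] [500.84 340.14]
1.218 18.15 [ 0.03  0.16 -0.4   3.6 ] eff -0.015 [0.03 0.15] [500.78 340.16]
1.236 18.40 [-0.42 -0.68  0.42  3.36] eff -0.384 [0.1  0.17] [500.79 340.14]
STOP?
 t18.60 [500.77 340.15 115.93] yaw -1.856 F [-1.7 -0.   3.8] M [ 0.113  0.268 -0.443] op 0.126 q6 -0.8109
```

The end stop shows clearly at about 1.22 rad: Mz jumped from +0.06 to −0.42 N m, well below cracking. I'll back off slightly and lift carefully.

```bash
python3 - <<'E'
from h import *
q0=np.load("q0.npy");q=q0.copy();q[5]-=1.195;bot.move_j(q);s=st("backoff")
p=s["tcp_pos"].copy()
for dz in (.7,1.4,2.2,3,4,5,6.5,8):
    hit=bot.movel(p+[0,0,dz],max_speed=8,threshold=7);s=st(dz)
    if hit or s["contact_force"][2]<-6: print("CATCH",hit);break
E
```

```text
backoff t18.85 [500.89 340.11 115.91] yaw -1.895 F [-0.6 -0.2  3.9] M [-0.015  0.234 -0.078] op 0.128 q6 -0.7716
0.7 t19.10 [500.45 339.76 115.97] yaw -1.896 F [-0.1 -0.1 -1.4] M [-0.098 -0.016 -0.016] op 0.125 q6 -0.7709
1.4 t19.35 [500.71 340.01 117.01] yaw -1.896 F [ 1.  -0.3 -1.9] M [ 0.013 -0.012 -0.039] op 0.133 q6 -0.7705
2.2 t19.60 [500.93 340.13 118.16] yaw -1.896 F [-0.1  0.1 -1.4] M [ 0.011  0.033 -0.006] op 0.129 q6 -0.7704
3 t19.85 [500.94 340.13 118.98] yaw -1.897 F [ 0.4  0.3 -1.2] M [ 0.025 -0.036 -0.016] op 0.130 q6 -0.7703
4 t20.12 [500.92 340.13 119.99] yaw -1.897 F [ 0.1  0.5 -1.2] M [ 0.01  -0.043 -0.023] op 0.129 q6 -0.7703
5 t20.40 [500.96 340.15 120.99] yaw -1.897 F [ 0.2  0.2 -1.5] M [-0.029 -0.     0.01 ] op 0.128 q6 -0.7704
6.5 t20.74 [500.95 340.13 122.49] yaw -1.897 F [ 0.2  0.9 -1.4] M [-0.01   0.021  0.014] op 0.129 q6 -0.7704
8 t21.08 [500.95 340.14 124.01] yaw -1.897 F [ 0.3 -1.2 -1.1] M [-0.032  0.011  0.078] op 0.126 q6 -0.7704
```

```bash
python3 - <<'E'
from h import *
s=bot.get_state();p=s["tcp_pos"]
bot.movel([p[0],p[1],205],max_speed=80)
bot.movel([510,78,205],max_speed=110);st("over")
im=imaging.capture("wrist");cv2.imwrite("pics/w3.png",im)
im=imaging.capture("side");cv2.imwrite("pics/s3.png",im)
E
```

```text
over t24.78 [509.96  78.34 204.95] yaw -1.896 F [ 0.5  0.5 -0.9] M [0.03  0.018 0.016] op 0.133 q6 -1.2367
```

View pics/s3.png

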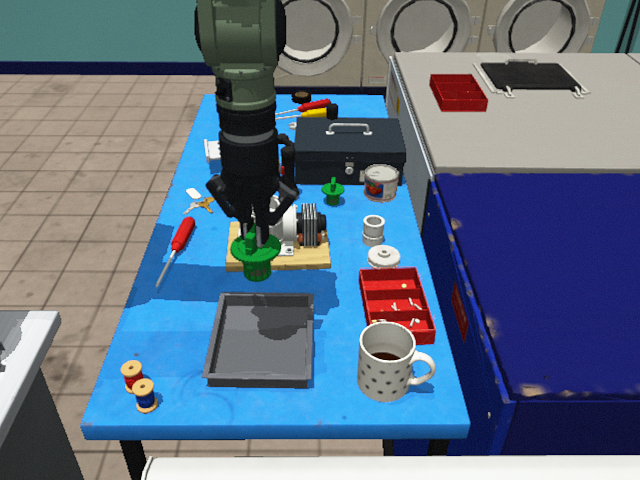

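The filter is out and hanging upright at about (256,255), over the tray. Lowering it with contact stop.

```bash
python3 - <<'E'
from h import *
bot.movel([510,78,66],max_speed=70);st()
hit=False;z=66
while not hit and z>56:
    z-=5;hit=bot.movel([510,78,z],max_speed=10,threshold=2.5);s=st(("low",z,hit))
z=s["tcp_pos"][2];bot.grip(0.35,20);st("open")
bot.dwell(.3);bot.movel([510,78,z+50],max_speed=60);bot.movel([510,78,220],max_speed=120)
bot.move_ptp([330,-150,300],[np.pi,0,-1.896]);st("away")
cv2.imwrite("pics/s4.png",imaging.capture("side"));cv2.imwrite("pics/t4.png",imaging.capture("top"))
a=cv2.imread("pics/s4.png")[130:430,120:450];b=cv2.imread("pics/t4.png")[150:410,0:480]
a=cv2.resize(a,(330,300));b=cv2.resize(b,None,fx=.97,fy=.97)
h=300;cv2.imwrite("pics/c4.png",np.hstack([a,cv2.copyMakeBorder(b,0,h-b.shape[0],0,0,cv2.BORDER_CONSTANT)]))
E
```

```text
t27.02 [510.28  78.01  66.33] yaw -1.897 F [-0.2 -0.  -1.1] M [-0.022  0.036  0.034] op 0.128 q6 -1.2367
('low', 61, False) t27.67 [509.97  78.    60.96] yaw -1.897 F [-1.1  1.  -1.3] M [ 0.014 -0.012 -0.012] op 0.129 q6 -1.2367
('low', 56, True) t28.01 [510.24  78.01  58.9 ] yaw -1.897 F [-0.4 -0.   5. ] M [-0.028  0.083 -0.031] op 0.129 q6 -1.2367
open t28.33 [509.11  77.99  57.94] yaw -1.897 F [ 0.1  0.5 -0.6] M [-0.008  0.031 -0.009] op 0.352 q6 -1.2367
away t31.87 [ 330.39 -149.75  299.72] yaw -1.896 F [-0.9 -0.2 -0.4] M [ 0.028 -0.003  0.012] op 0.354 q6 -1.8763
```

View pics/c4.png

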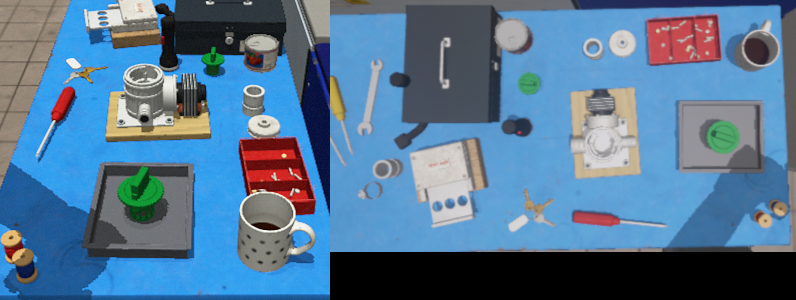

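The filter stands upright in the tray, the pump is empty, and nothing else has moved.

```bash
python3 -c "
from bench import bot
print(bot.sign_off())"
```

```text
the job is handed in; nothing more can be done
None
```

The green lint filter is out of the pump and standing upright, basket down, near the middle of the grey drip tray. I handed the job in at about 32 s of the 64 s allowed.

- **Twist and stop:** The bar did not slip when it broke loose. I turned it on in small steps and felt the end stop at about 1.22 rad. The torque there peaked at about 0.44 N m, against roughly 1 N m to crack it.
- **Lift:** I backed off 0.04 rad before lifting. It came out with only about 1.5 N on the tool, roughly its own weight, and no catching.
- **Placing:** It touched the tray floor at a 5 N peak, at the expected height.
- **Last checks:** The final side and top views show the filter upright in the tray, the pump mouth empty and the arm clear. The other things look to be where they were; I judged that by eye rather than measuring it.
- **Disagreement:** The torque readings at the tool during break-loose looked odd. They showed less resistance than expected near 0.1 rad, and the TCP shifted about 1.5 mm sideways before the filter came free. No force came near a limit, and no check failed.

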